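# Wedge the rocking cooling stand

### The arm

A 6-joint arm with a two-finger parallel gripper is mounted at the origin on a cart in front of the work surface, level with it; the furniture and walls round the work are solid. World frame = base frame: x ahead of the robot, y to its left, z up, the work surface at z = 0. Lengths are in mm, angles in rad, forces in N, time in s.
With the tool pointing down it reaches from about 275 to 1000 mm from the base axis. Payload 8.4 kg.
Tool frame: the origin (TCP) lies on the centre line of the jaws, within the pads' length; the fingertips stand r.tip_reach ahead of it and the grasp point (between the pads) lies 11 mm behind it (r.tip_reach is the distance from the TCP to the fingertips, in mm); z points along the fingers, y is the line along which they close (so a half turn about z gives the same grasp; the last joint's range is limited). The gripper opens to 85 mm and grips with 20 to 120 N. Pads are 22 mm wide; open, the fingers measure 114 mm over their backs; the gripper's body (76 mm by 85 mm) begins 54 mm behind the grasp point. The pads swing forward as they close: fully open they stand 13 mm farther back than shut.
Start: joints at [-1.195, 0.353, 1.633, -0, 1.155, -0.002], TCP at [230.547, -580.927, 239.281] pointing down, gripper open.
Joint ranges: [-2.63, 2.63], [-0.92, 2.1], [0.06, 2.66], [-1.3, 4.44], [0, 2.69], [-3.02, 3.02]. Speed limits (rad/s): [2.22, 2.22, 2.79, 3.14, 3.14, 3.14].

### API

Orientations are given as [roll, pitch, yaw] about the fixed x, y, z axes, in that order (R = Rz(yaw) Ry(pitch) Rx(roll)).
In Python, from rig import r gives the robot as it stands.
- The arm moves only by the tool carry_out, never from a script. Its argument "targets" is a list of rows, each an object with "dp": the shift along the tool's x, y, z in mm, a list of three; "yaw": the turn about the tool's z in degrees. A call has 1 to 12 rows; each row is the pose to reach, as a shift and turn from the pose commanded when the call began, along the tool's axes at that moment; what a row does not reach only later rows make up. A row lasts 1/8 s, in which the tool goes at most 62.5 mm and 10.7 degrees, less where a joint would pass 70% of its speed; a pose out of reach is approached as far as the arm can. A call with a gripper value outside its range is refused whole. "fingers" is the opening, from -1 (shut) to 1 (fully open), so that 0 is half open, set as the call begins (left out, the last holds). The fingers move at their own pace and stop on an object; "grip_force" is the grip in N (left out, the last holds). Time passes only in rows, so rows that repeat a pose let the fingers close. It gives the time, the measured TCP pose, the force, the opening and the grip force at its end, in the units of the state.
- r.sense(): the state, without advancing time (a new reading comes with each control period).
- r.grab_frame(name): name is "side" or "top" or "wrist"; returns the picture (420x560x3 uint8, red, green, blue); there is no depth.
- r.get_calibration(name): a dict with "fx", "fy", "cx", "cy" (pixels), "dist_coeffs" ([k1, k2, p1, p2, k3] as OpenCV has them; the pictures are not rectified), "rvec" (rotation vector, rad) and "tvec" (3), from world to camera coordinates, as OpenCV has them. Camera axes: x right, y down, z forward; pixel columns grow to the right and rows downward; lengths in mm; the calibration is good to about 2 mm. A picture is of the moment at which its call begins: read the wrist's pose just before it. get_calibration takes no time and is no camera call; for the wrist camera it gives the pose at the moment of the call.
- r.sign_off(): hands the job in; it is judged then, once.
The state is a dict: "clock": time; "qpos": joint angles; "qvel": joint speeds; "joint_efforts": joint torques, N m; "eef_pos": TCP position; "tcp_rot": TCP orientation; "contact_force": force on the tool from outside, world axes, zero at the start; "wrist_torque": the same for the moment, N m; "opening": opening from 0.0 (shut) to 1.0 (fully open); "grasp_force": force on a finger pad.
Only numpy, scipy, OpenCV 4.12 (cv2) and the standard library are available. Lean on these libraries where they do the work, as an engineer would, in place of code of your own. Each camera call takes 0.05 s, during which the arm holds its last target. There are 200 camera calls.

### The job

The low white stone cooling stand rocks because the foot at one corner, the corner diagonally opposite the candle standing on it, is too short and hangs clear of the table. Push the rubber wedge along the table, thin end first, so that its middle goes under that foot, until it is snug, without picking anything up, jacking the stand out of level, shoving it out of its place or disturbing the things around it. Then press down with the fingertips on the slab right above that foot to feel that it no longer rocks (push the wedge further in if it does), and finish while still pressing there firmly, with about 10 N.

Things in the scene. Friction and masses are not known exactly. Their poses are not given: they have to be found in the camera images.
- stand: The stand: a 170 x 170 x 22 mm white stone slab, about 1.8 kg, its top 55 mm above the table, on four ball feet 32 mm thick, 62 mm in x and y from its centre. Origin on the table under the centre; x, y along its edges. It rests level on three feet; the (-x, -y) foot is short and ends 6 to 14 mm (it varies) above the table. About 3 N on that corner rocks it down.
- corner (a point): The point on top of the slab right above the short foot's centre, 55 mm above the table while the stand is level. The short foot, a ball 32 mm in diameter, is straight below it. It is the stand's corner nearest to the wedge.
- wedge: A black rubber wedge that lies loose on the table, 90 mm long, 56 mm wide, about 0.14 kg. Its origin is on the table under the middle of its length and width; x runs to the thin end. The flat upright heel, 22 mm high, is at x = -45 mm; the top slopes evenly down to the thin end, 4 mm high at x = +45 mm.
- candle: A candle in a tin, 72 mm in diameter and 44 mm high (a thin wick rises to 75 mm), about 0.3 kg, standing loose on the slab near the corner opposite the short foot. Origin at the centre of its underside. It must stay there.
- empty_tin: Bystander: an open empty tin on the table, 72 mm in diameter, 44 mm high; origin at the centre of its underside.
- lid_a: Bystander: a flat round tin lid on the table, 74 mm in diameter, 11 mm high; origin at the centre of its underside.
- lid_b: Bystander: another such lid, 74 mm in diameter, 11 mm high; origin at the centre of its underside.
- tape_dispenser: A heavy tape dispenser fixed on the table beside the wedge, about 166 x 89 mm, long side away from the robot; its reel reaches up to 90 mm above the table, the frame to 70 mm. Origin on the table under its middle. Keep the hand clear of it. The rows of tins on the wedge's other side are 45 mm high and fixed.
- marker: Bystander: a marker pen lying on the table, 135 mm long along its y, 17 mm thick; origin under its middle.

How it is judged:
By the outcome, as a careful person would: the job done as asked, in the order asked, and still so for the second after the job is handed in, while the arm keeps its last pose, push and grip.
It also fails if it takes over 48 s, if anything falls off the work surface, if the arm or the gripper's body presses on something with over 40 N, if the wrist force passes 120 N, or if a joint passes its speed limit or range.

## Working session

There is one attempt and no reset: what is moved stays moved. The work goes in short steps, Python scripts to look and compute and a tool call to move; the robot and the scene stay as the last step left them, time stands still between calls to the robot, and variables do not carry over. Pictures are saved under pics/ and viewed, at most 10 in all, crops included, and the job is handed in when it is done.

Besides the shell and the picture viewer there is one more tool, called after "Call:" by a JSON object that holds its "name" and its "arguments". carry_out: Moves the arm, as the interface text tells. Its arguments: {"type":"object","properties":{"targets":{"type":"array","items":{"type":"object","properties":{"dp":{"type":"array","items":{"type":"number"}},"yaw":{"type":"number"}}}},"fingers":{"type":"number"},"grip_force":{"type":"number"}},"required":["targets"]}

```bash
mkdir -p pics
python3 - <<'E'
from rig import r
import cv2,numpy as np
s=r.sense();print({k:np.round(v,3).tolist() for k,v in s.items()},r.tip_reach)
for n in ("side","top"):
    cv2.imwrite(f"pics/{n}0.png",r.grab_frame(n)[:,:,::-1])
    c=r.get_calibration(n);print(n,{k:np.round(v,3).tolist() for k,v in c.items()})
E
```

```text
{'clock': 0.0, 'qpos': [-1.195, 0.354, 1.634, 0.0, 1.155, -0.002], 'qvel': [-0.001, 0.001, -0.0, -0.001, -0.001, 0.002], 'joint_efforts': [-0.002, -60.526, -34.207, -0.0, 0.01, -0.0], 'eef_pos': [230.389, -580.463, 238.569], 'tcp_rot': [-3.14, -0.0, 0.378], 'contact_force': [-0.49, 0.084, -0.119], 'wrist_torque': [-0.005, -0.065, -0.056], 'grasp_force': 0.0, 'opening': 1.002} 8.0
side {'fx': 518.111, 'fy': 518.111, 'cx': 271.751, 'cy': 212.46, 'dist_coeffs': [-0.076, 0.0, 0.0, 0.0, 0.0], 'rvec': [0.399, -2.572, 1.476], 'tvec': [542.821, 151.394, 952.359]}
top {'fx': 386.6, 'fy': 386.6, 'cx': 282.648, 'cy': 213.409, 'dist_coeffs': [-0.108, 0.0, 0.0, 0.0, 0.0], 'rvec': [2.221, -2.174, 0.057], 'tvec': [-7.886, 571.889, 1040.258]}
```

View pics/top0.png

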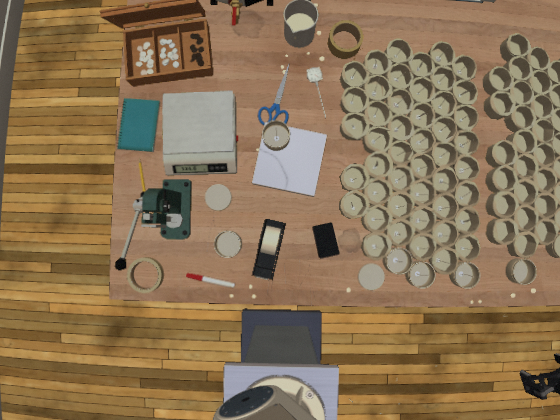

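View pics/side0.png

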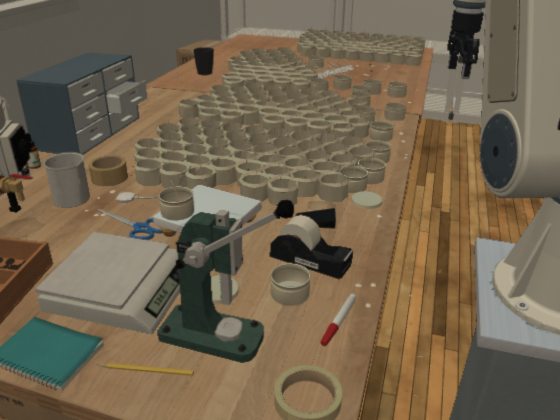

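Top view: the slab has corners at about (267,122), (327,137), (316,195) and (253,180). The candle is at (276,137), so the short foot is near (314,190). The wedge is at (326,240), with the tape dispenser to its left at (269,249) and tins to its right.

```bash
cat > h.py <<'E'
from rig import r
import cv2,numpy as np
def cal(n):
    c=r.get_calibration(n);K=np.array([[c['fx'],0,c['cx']],[0,c['fy'],c['cy']],[0,0,1.]])
    return K,np.array(c['dist_coeffs'],float),np.array(c['rvec'],float),np.array(c['tvec'],float).reshape(3,1)
def back(n,uv,z,C=None):
    K,d,rv,t=C or cal(n);R=cv2.Rodrigues(rv)[0]
    p=cv2.undistortPoints(np.array(uv,float).reshape(-1,1,2),K,d)[:,0]
    D=np.c_[p,np.ones(len(p))]@R;o=(-R.T@t).ravel()
    return o+D*((np.broadcast_to(z,len(p))-o[2])/D[:,2])[:,None]
def proj(n,P,C=None):
    K,d,rv,t=C or cal(n);return cv2.projectPoints(np.array(P,float).reshape(-1,1,3),rv,t,K,d)[0][:,0]
E
python3 - <<'E'
from h import *
im=cv2.imread('pics/top0.png');s=cv2.imread('pics/side0.png')
a=cv2.resize(im[110:290,235:395],None,fx=3.3,fy=3.3,interpolation=cv2.INTER_CUBIC)
b=cv2.resize(s[170:270,240:400],None,fx=1.65,fy=1.65,interpolation=cv2.INTER_CUBIC)
w=np.zeros((594,800,3),np.uint8);w[:,:528]=a;w[:b.shape[0],530:530+b.shape[1]]=b
cv2.imwrite('pics/c0.png',w)
hsv=cv2.cvtColor(im,cv2.COLOR_BGR2HSV)
m=np.zeros(im.shape[:2],np.uint8);m[215:265,305:348]=(hsv[215:265,305:348,2]<60)*255
n=max(cv2.findContours(m,0,2)[0],key=cv2.contourArea);bx=cv2.boxPoints(cv2.minAreaRect(n));print(bx,back('top',bx,10).round(1))
m=((hsv[...,2]>170)&(hsv[...,1]<45)).astype(np.uint8)*255;m[:118]=0;m[200:]=0;m[:,:245]=0;m[:,335:]=0
n=max(cv2.findContours(m,0,2)[0],key=cv2.contourArea);bx=cv2.boxPoints(cv2.minAreaRect(n));print(bx,back('top',bx,55).round(1))
E
```

```text
[[311.52133 226.46556]
 [331.36398 221.7967 ]
 [338.81314 253.45573]
 [318.9705  258.12457]] [[ 538.1  -75.3   10. ]
 [ 552.  -129.6   10. ]
 [ 465.8 -151.5   10. ]
 [ 452.1  -97.3   10. ]]
[[251.565   182.06633]
 [264.45624 120.8329 ]
 [326.69763 133.93636]
 [313.8064  195.16978]] [[ 650.8   88.2   55. ]
 [ 816.3   58.4   55. ]
 [ 784.5 -108.3   55. ]
 [ 619.7  -76.4   55. ]]
```

View pics/c0.png

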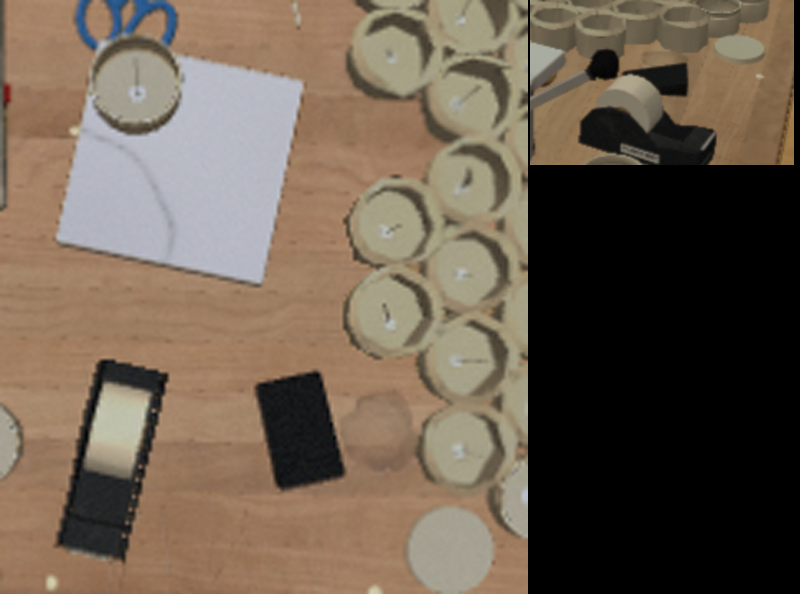

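The crop shows the slab corners TR (303,82), BR (261,284) and BL (57,242). The wedge's corners are about (257,383), (320,371), (344,473) and (281,489). The side view shows its thick heel towards the robot.

```bash
cat >> h.py <<'E'
from scipy.optimize import least_squares
def pose(p,L):
    c,s=np.cos(p[2]),np.sin(p[2]);L=np.array(L,float)
    return np.c_[p[0]+c*L[:,0]-s*L[:,1],p[1]+s*L[:,0]+c*L[:,1],L[:,2]]
def fit(n,L,uv,p0,C=None):
    C=C or cal(n);f=least_squares(lambda p:(proj(n,pose(p,L),C)-uv).ravel(),p0,x_scale=[10,10,.1])
    return f.x,np.abs(f.fun).max()
SL=[[85,-85,55],[-85,-85,55],[-85,85,55]]
WL=[[45,28,4],[45,-28,4],[-45,-28,22],[-45,28,22]]
E
python3 - <<'E'
from h import *
o=np.array([235,110])-.35
s,e=fit('top',SL,np.array([[303,82],[261,284],[57,242]])/3.3+o,[718,-10,-.19]);print('slab',s.round(3),e)
w,e=fit('top',WL,np.array([[257,383],[320,371],[344,473],[281,489]])/3.3+o,[502,-113,.24]);print('wedge',w.round(3),e)
f=pose(s,[[-62,-62,0]])[0];print('foot',f,'dir',np.degrees(np.arctan2(*(f[:2]-w[:2])[::-1])))
c,si=np.cos(w[2]),np.sin(w[2]);d=f[:2]-w[:2];print('foot in wedge',c*d[0]+si*d[1],-si*d[0]+c*d[1],'heel',pose(w,[[-45,0,0]]))
q=np.array([[100,360],[167,373],[125,558],[60,548]])/3.3+o;print('tape',back('top',q,[50,50,30,30]).round())
E
```

```text
slab [ 7.16271e+02 -9.59600e+00 -1.83000e-01] 0.8774892821422497
wedge [ 5.03321e+02 -1.14451e+02  2.27000e-01] 0.7342198595431455
foot [644.00601395 -59.25298702   0.        ] dir 21.422693310646682
foot in wedge 149.5070769559257 22.059945116053896 heel [[ 459.47982203 -124.5961478     0.        ]]
tape [[555.  51.  50.]
 [546.  -3.  50.]
 [396.  28.  30.]
 [403.  81.  30.]]
```

Call:
{"name": "carry_out", "arguments": {"targets": [{"dp":[10,-10,0],"yaw":0.5},{"dp":[35,-35,0],"yaw":1},{"dp":[75,-75,5],"yaw":2},{"dp":[115,-115,10],"yaw":3},{"dp":[155,-155,15],"yaw":4},{"dp":[195,-195,25],"yaw":5},{"dp":[235,-235,40],"yaw":6},{"dp":[275,-275,55],"yaw":7},{"dp":[312,-312,70],"yaw":8},{"dp":[335,-335,82],"yaw":8.65},{"dp":[346,-345,89],"yaw":8.65},{"dp":[346,-345,89],"yaw":8.65}], "fingers": -0.3}}

```text
clock: 1.6
eef_pos: [424.6, -132.0, 150.0]
tcp_rot: [-3.141, 0.001, 0.229]
contact_force: [-0.3, 0.3, 0.2]
opening: 0.353
grasp_force: 0.0
```

Run:
```python
from h import *
s=r.sense();print({k:np.round(s[k],3).tolist() for k in ('clock','eef_pos','tcp_rot','contact_force','opening')},r.tip_reach)
C=cal('wrist');im=r.grab_frame('wrist')
np.savez('wc0.npz',*C)
cv2.imwrite('pics/w0.png',im[:,:,::-1])
for p in ([503,-114,.227],):print(proj('wrist',pose(p,WL),C).round())
print(proj('wrist',pose([716,-9.6,-.183],SL),C).round())
```

```text
{'clock': 1.6, 'eef_pos': [424.583, -131.992, 149.989], 'tcp_rot': [-3.141, 0.001, 0.229], 'contact_force': [-0.272, 0.296, 0.19], 'opening': 0.353} 8.0
[[239.  21.]
 [320.  21.]
 [319. 154.]
 [240. 154.]]
[[ 364. -274.]
 [ 262. -141.]
 [  -2. -218.]]
```

View pics/w0.png

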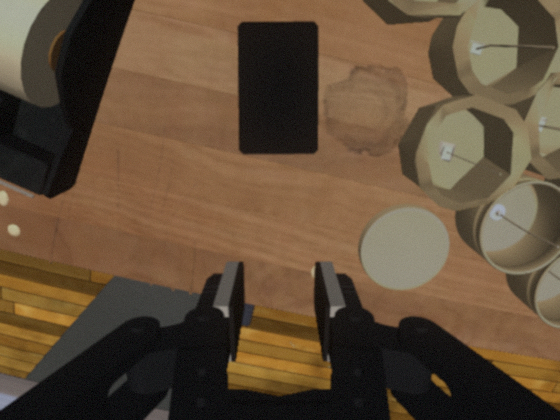

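The wrist view agrees with the prediction to within a pixel: wedge corners at (239,22), (318,22), (318,153) and (240,153). The fingers sit squarely behind the heel. I'll descend and approach.

Call:
{"name": "carry_out", "arguments": {"targets": [{"dp":[0,0,10]},{"dp":[0,0,35]},{"dp":[0,0,65]},{"dp":[0,0,95]},{"dp":[0,0,118]},{"dp":[0,0,132]},{"dp":[0,0,138]},{"dp":[5,0,138]},{"dp":[12,0,138]},{"dp":[18,0,138]},{"dp":[20,0,138]},{"dp":[20,0,138]}]}}

```text
schema error: expected keys dp, yaw
```

Run:
```python
import numpy as np
# arc: heel contact start, radius path length La to turn to psi, then straight
f=np.array([644.,-59.25])
h=np.array([459.5,-124.6]);y0=.229
from scipy.optimize import brentq
def path(k,La,S):
    p=h.copy();y=y0;out=[];ds=.5
    for i in range(int(S/ds)):
        y+=k*ds if i*ds<La else 0;p=p+ds*np.array([np.cos(y),np.sin(y)]);out.append((*p,y))
    return np.array(out)
def off(k,La):
    x,y,t=path(k,La,La)[-1];d=f-[x,y];return -np.sin(t)*d[0]+np.cos(t)*d[1]
La=80
k=brentq(lambda k:off(k,La),0,.01);P=path(k,La,160);print(1/k,np.degrees(P[-1,2]))
T0=np.array([424.6,-132.0])+20*np.array([np.cos(y0),np.sin(y0)]);X=np.array([np.cos(y0),np.sin(y0)])
for s in (0.5,10,20,30,40,50,60,70,80,90,100,110,120,130):
    x,y,t=P[int(s*2)-1];tc=np.array([x,y])-11*np.array([np.cos(t),np.sin(t)]);d=tc-T0
    ff=f-[x,y];print(s,np.round([d@X,d@[X[1],-X[0]],-np.degrees(t-y0)],2),'foot x in wedge',round(ff@[np.cos(t),np.sin(t)]-45,1))
```

```text
572.4458013716077 21.127888683822245
0.5 [ 5.17  0.72 -0.05] foot x in wedge 149.0
10 [14.67  0.82 -1.  ] foot x in wedge 139.9
20 [24.67  0.74 -2.  ] foot x in wedge 130.2
30 [34.67  0.49 -3.  ] foot x in wedge 120.4
40 [44.66  0.07 -4.  ] foot x in wedge 110.6
50 [54.65 -0.53 -5.  ] foot x in wedge 100.7
60 [64.62 -1.3  -6.01] foot x in wedge 90.8
70 [74.57 -2.25 -7.01] foot x in wedge 80.9
80 [84.51 -3.37 -8.01] foot x in wedge 70.9
90 [94.42 -4.76 -8.01] foot x in wedge 60.9
100 [104.32  -6.15  -8.01] foot x in wedge 50.9
110 [114.22  -7.55  -8.01] foot x in wedge 40.9
120 [124.12  -8.94  -8.01] foot x in wedge 30.9
130 [134.03 -10.33  -8.01] foot x in wedge 20.9
```

Call:
{"name": "carry_out", "arguments": {"targets": [{"dp":[0,0,10],"yaw":0},{"dp":[0,0,35],"yaw":0},{"dp":[0,0,65],"yaw":0},{"dp":[0,0,95],"yaw":0},{"dp":[0,0,118],"yaw":0},{"dp":[0,0,132],"yaw":0},{"dp":[0,0,138],"yaw":0},{"dp":[5,0,138],"yaw":0},{"dp":[12,0,138],"yaw":0},{"dp":[18,0,138],"yaw":0},{"dp":[20,0,138],"yaw":0},{"dp":[20,0,138],"yaw":0}]}}

```text
clock: 3.15
eef_pos: [444.6, -128.0, 12.4]
tcp_rot: [3.141, -0.0, 0.227]
contact_force: [0.1, -0.2, 0.1]
opening: 0.349
grasp_force: 0.0
```

Call:
{"name": "carry_out", "arguments": {"targets": [{"dp":[3,0.7,0],"yaw":0},{"dp":[7,0.7,0],"yaw":-0.2},{"dp":[12,0.8,0],"yaw":-0.7},{"dp":[18,0.8,0],"yaw":-1.3},{"dp":[24,0.7,0],"yaw":-1.9},{"dp":[30,0.6,0],"yaw":-2.5},{"dp":[36,0.5,0],"yaw":-3.1},{"dp":[42,0.2,0],"yaw":-3.7},{"dp":[48,-0.1,0],"yaw":-4.3},{"dp":[54,-0.5,0],"yaw":-4.9},{"dp":[60,-0.9,0],"yaw":-5.5},{"dp":[64,-1.3,0],"yaw":-6}]}}

```text
clock: 4.65
eef_pos: [506.9, -112.4, 12.3]
tcp_rot: [3.142, -0.0, 0.332]
contact_force: [-0.8, -0.4, 0.3]
opening: 0.35
grasp_force: 0.3
```

Run:
```python
from h import *
s=r.sense();print({k:np.round(s[k],3).tolist() for k in ('clock','eef_pos','tcp_rot','contact_force','opening')})
C=cal('wrist');a=r.grab_frame('wrist')[:,:,::-1];b=r.grab_frame('top')[:,:,::-1]
t=s['tcp_rot'][2];p=[*(s['eef_pos'][:2]+56*np.array([np.cos(t),np.sin(t)])),t];print(p)
print('w pred',proj('wrist',pose(p,WL),C).round(),'\ntop',proj('top',pose(p,WL)).round(1))
print('foot',proj('wrist',[[644,-59.2,10]],C),'slab',proj('wrist',pose([716.3,-9.6,-.183],SL),C).round())
w=np.zeros((560,800,3),np.uint8);w[:315,:420]=cv2.resize(a,(420,315));w[:540,425:800]=cv2.resize(b[110:290,255:380],(375,540),interpolation=cv2.INTER_CUBIC);cv2.imwrite('pics/p1.png',w)
```

```text
{'clock': 4.65, 'eef_pos': [506.879, -112.358, 12.265], 'tcp_rot': [3.142, -0.0, 0.332], 'contact_force': [-0.788, -0.416, 0.312], 'opening': 0.35}
[np.float64(559.8170514105115), np.float64(-94.09528167456486), np.float64(0.3322053447475166)]
w pred [[200.  24.]
 [358.  24.]
 [353. 277.]
 [204. 277.]] 
top [[303.6 206.3]
 [322.9 200.2]
 [333.9 231.2]
 [314.2 237.5]]
foot [[ 261.46756646 -130.06773546]] slab [[-2473.  6709.]
 [  294.   -89.]
 [  494.   424.]]
```

View pics/p1.png

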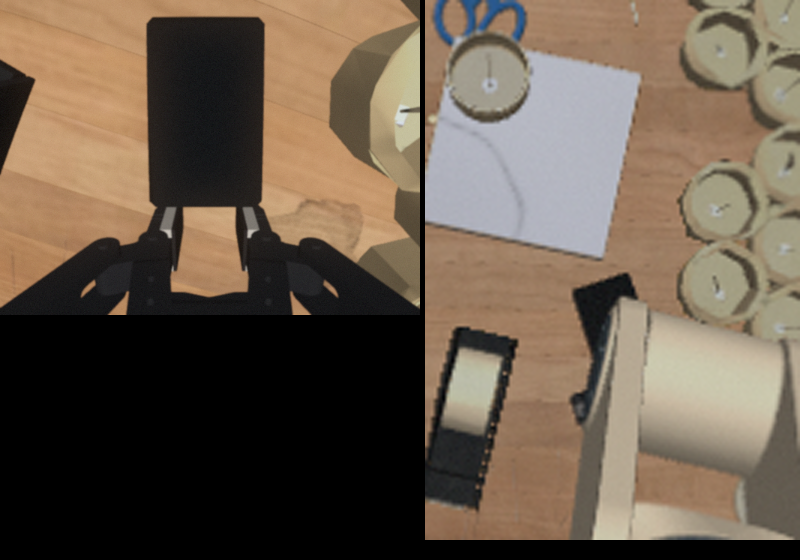

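The wedge is still square on the fingers at (196..352, 23) to (200..348, 275), about 1.7 mm left of the tool line. I'll steer slightly and carry on.

Call:
{"name": "carry_out", "arguments": {"targets": [{"dp":[3,0,0],"yaw":-0.2},{"dp":[7,0,0],"yaw":-0.4},{"dp":[11,0,0],"yaw":-0.7},{"dp":[15,0,0],"yaw":-0.9},{"dp":[19,0,0],"yaw":-1.2},{"dp":[23,0,0],"yaw":-1.4},{"dp":[27,-0.1,0],"yaw":-1.6},{"dp":[31,-0.1,0],"yaw":-1.8},{"dp":[35,-0.3,0],"yaw":-1.8},{"dp":[39,-0.4,0],"yaw":-1.8},{"dp":[42,-0.5,0],"yaw":-1.8},{"dp":[44,-0.6,0],"yaw":-1.8}]}}

```text
clock: 6.25
eef_pos: [548.0, -97.5, 12.3]
tcp_rot: [3.142, -0.0, 0.363]
contact_force: [-0.8, 0.4, -0.4]
opening: 0.349
grasp_force: 0.4
```

Run:
```python
from h import *
s=r.sense();print({k:np.round(s[k],3).tolist() for k in ('clock','eef_pos','tcp_rot','contact_force','opening')})
C=cal('wrist');a=r.grab_frame('wrist')[:,:,::-1];c=r.grab_frame('side')[:,:,::-1]
t=s['tcp_rot'][2];p=[*(s['eef_pos'][:2]+56*np.array([np.cos(t),np.sin(t)])+1.7*np.array([-np.sin(t),np.cos(t)])),t];print(p)
d=np.array([644,-59.25])-p[:2];print('foot in wedge',d@[np.cos(t),np.sin(t)],d@[-np.sin(t),np.cos(t)])
print('w pred',proj('wrist',pose(p,WL),C).round())
print('foot',proj('wrist',[[644,-59.2,10]],C),'slab corner',proj('wrist',pose([716.3,-9.6,-.183],[[-85,-85,55],[-85,-85,33],[-85,-40,55],[-40,-85,55]]),C).round())
w=np.zeros((420,800,3),np.uint8);w[:420,:560]=a;w[:180,560:]=cv2.resize(c[150:270,200:360],(240,180),interpolation=cv2.INTER_CUBIC);cv2.imwrite('pics/p2.png',w)
```

```text
{'clock': 6.25, 'eef_pos': [548.037, -97.499, 12.259], 'tcp_rot': [3.142, -0.0, 0.363], 'contact_force': [-0.841, 0.419, -0.421], 'opening': 0.349}
[np.float64(599.7840343012501), np.float64(-76.02576118349263), np.float64(0.3629994162185466)]
foot in wedge 47.29141016967049 -0.017610297823692323
w pred [[195.  24.]
 [353.  24.]
 [349. 277.]
 [200. 277.]]
foot [[273.68839733  12.67202293]] slab corner [[304. 115.]
 [299. 111.]
 [137.  13.]
 [412. -59.]]
```

View pics/p2.png

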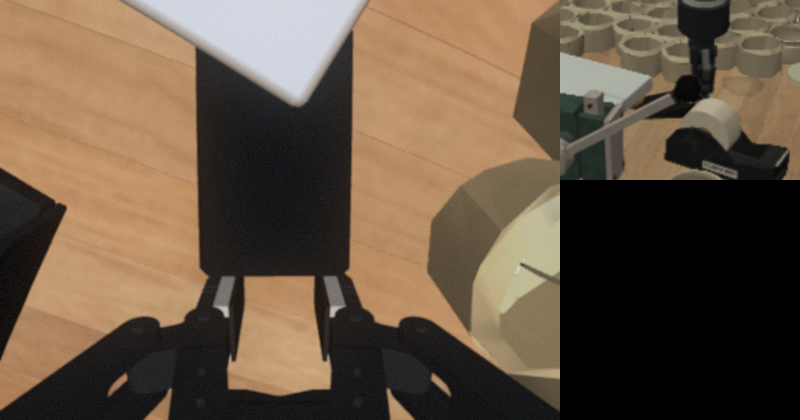

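The slab corner shows at (299,106) against a predicted (304,115), so the foot is about 2 mm farther on and 0.8 mm left. The wedge is centred. I'll push slowly and watch the force.

Call:
{"name": "carry_out", "arguments": {"targets": [{"dp":[2,0,0],"yaw":0},{"dp":[5,0,0],"yaw":0},{"dp":[8,0,0],"yaw":0},{"dp":[10,0,0],"yaw":0}]}}

```text
clock: 6.85
eef_pos: [557.2, -94.0, 12.2]
tcp_rot: [-3.141, 0.0, 0.363]
contact_force: [-2.1, -0.5, 1.2]
opening: 0.355
grasp_force: 1.6
```

Call:
{"name": "carry_out", "arguments": {"targets": [{"dp":[1,0,0],"yaw":0},{"dp":[2.5,0,0],"yaw":0}]}}

```text
clock: 7.1
eef_pos: [558.3, -93.3, 12.2]
tcp_rot: [-3.141, 0.002, 0.363]
contact_force: [-8.4, -4.1, 5.4]
opening: 0.351
grasp_force: 4.2
```

Run:
```python
from h import *
s=r.sense();print({k:np.round(s[k],2).tolist() for k in ('clock','eef_pos','tcp_rot','contact_force')})
C=cal('wrist');a=r.grab_frame('wrist')[:,:,::-1];b=r.grab_frame('top')[:,:,::-1].copy();cv2.imwrite('pics/t3raw.png',b);cv2.imwrite('pics/w3raw.png',a)
print('slab corner',proj('wrist',pose([716.3,-9.6,-.183],[[-85,-85,55],[-85,-40,55],[-40,-85,55]]),C).round())
t=s['tcp_rot'][2];p=[*(s['eef_pos'][:2]+56*np.array([np.cos(t),np.sin(t)])+1.7*np.array([-np.sin(t),np.cos(t)])),t]
print('w pred',proj('wrist',pose(p,WL),C).round())
o=cv2.imread('pics/top0.png')
w=np.zeros((570,800,3),np.uint8);w[:315,:420]=cv2.resize(a,(420,315))
z=lambda q:cv2.resize(q[115:210,245:335],(270,285),interpolation=cv2.INTER_CUBIC)
w[:285,430:700]=z(o);w[285:,430:700]=z(b);w[320:570,:240]=cv2.resize(cv2.absdiff(o,b)[110:210,240:336],(240,250))
cv2.imwrite('pics/p3.png',w)
```

```text
{'clock': 7.1, 'eef_pos': [558.33, -93.27, 12.15], 'tcp_rot': [-3.14, 0.0, 0.36], 'contact_force': [-8.38, -4.13, 5.4]}
slab corner [[304. 162.]
 [142.  64.]
 [411.  -6.]]
w pred [[195.  24.]
 [353.  24.]
 [349. 277.]
 [200. 277.]]
```

View pics/p3.png

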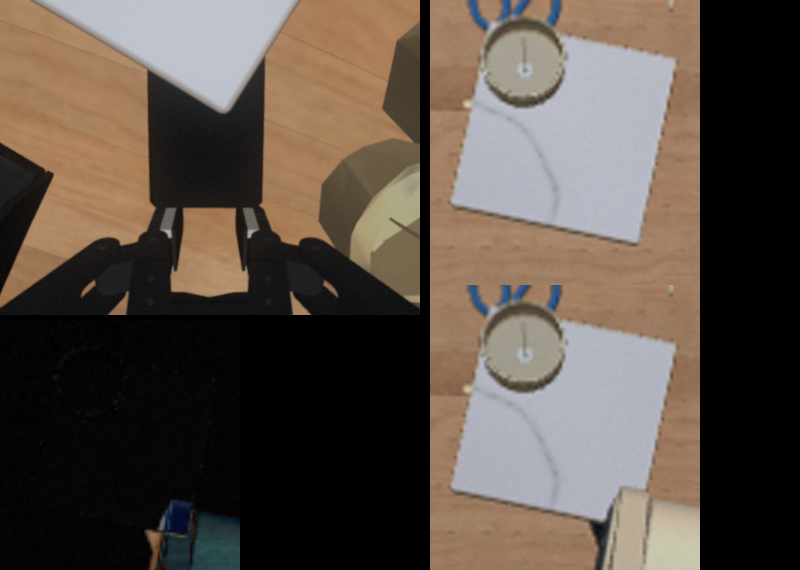

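The top view shows no obvious slab motion. In the wrist view the corner is at (296,148). I'll quantify any shift against the static background.

```bash
cat > ecc.py <<'E'
from h import *
def sh(a,b,box):
    x0,x1,y0,y1=box;f=lambda q:cv2.GaussianBlur(cv2.cvtColor(q,cv2.COLOR_BGR2GRAY),(3,3),0)[y0:y1,x0:x1].astype(np.float32)
    W=np.eye(2,3,dtype=np.float32);c,W=cv2.findTransformECC(f(a),f(b),W,cv2.MOTION_TRANSLATION,(3,200,1e-6));return W[:,2].round(2),round(c,4)
B={'slabL':(247,300,150,192),'slabTR':(300,335,125,165),'candle':(258,295,118,156),'bgTins':(345,400,40,140),'bgScale':(160,240,90,175)}
def rep(a,b):
    for k,v in B.items():print(k,*sh(a,b,v))
E
python3 - <<'E'
from ecc import *
rep(cv2.imread('pics/top0.png'),cv2.imread('pics/t3raw.png'))
E
```

```text
slabL [-0.12 -0.01] 0.996
slabTR [-0.01 -0.01] 0.9998
candle [-0.06 -0.02] 0.9989
bgTins [-0.    0.01] 0.9999
bgScale [-0.01  0.  ] 0.9999
```

The stand moved less than 0.3 mm and the wedge is snug, with about 9 N of push. I'll retreat, lift, shut the fingers and go above the corner.

Call:
{"name": "carry_out", "arguments": {"targets": [{"dp":[-2,0,0],"yaw":0},{"dp":[-6,0,0],"yaw":0},{"dp":[-14,0,0],"yaw":0},{"dp":[-24,0,0],"yaw":0},{"dp":[-34,0,0],"yaw":0},{"dp":[-40,0,-4],"yaw":0},{"dp":[-40,0,-20],"yaw":0},{"dp":[-40,0,-45],"yaw":0},{"dp":[-40,0,-75],"yaw":0},{"dp":[-40,0,-100],"yaw":0},{"dp":[-40,0,-115],"yaw":0},{"dp":[-40,0,-118],"yaw":0}]}}

```text
clock: 8.7
eef_pos: [522.9, -107.4, 131.6]
tcp_rot: [3.14, -0.002, 0.363]
contact_force: [1.0, -0.5, -0.8]
opening: 0.351
grasp_force: 0.0
```

Run:
```python
from ecc import *
s=r.sense();print({k:np.round(s[k],3).tolist() for k in ('clock','eef_pos','tcp_rot','contact_force')})
C=cal('wrist');a=r.grab_frame('wrist')[:,:,::-1];b=r.grab_frame('top')[:,:,::-1].copy();cv2.imwrite('pics/w4.png',a)
rep(cv2.imread('pics/top0.png'),b)
print('slab',proj('wrist',pose([716.3,-9.6,-.183],[[-85,-85,55],[-85,0,55],[-40,-85,55]]),C).round(1))
t=.363;p=[558.3+56*np.cos(t)-1.7*np.sin(t),-93.3+56*np.sin(t)+1.7*np.cos(t),t];print('wedge',proj('wrist',pose(p,WL),C).round(1))
f=np.array([645,-58.5]);d=f-s['eef_pos'][:2];t=s['tcp_rot'][2];print('to press',d@[np.cos(t),np.sin(t)],d@[np.sin(t),-np.cos(t)])
```

```text
{'clock': 8.7, 'eef_pos': [522.888, -107.445, 131.604], 'tcp_rot': [3.14, -0.002, 0.363], 'contact_force': [1.03, -0.468, -0.763]}
slabL [-0.12 -0.03] 0.9961
slabTR [-0. -0.] 0.9998
candle [-0.02 -0.02] 0.9989
bgTins [-0.    0.01] 0.9999
bgScale [-0.01  0.  ] 0.9999
slab [[289.5  51.1]
 [148.3 -37. ]
 [335.7 -27.1]]
wedge [[231.4  -5.9]
 [318.8  -5.9]
 [318.1 137.7]
 [232.1 137.7]]
to press 131.53421992677994 -2.39239071416175
```

View pics/w4.png

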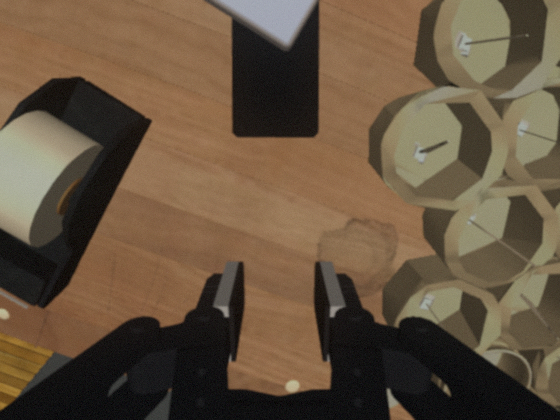

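The wedge stayed put with its heel at (232–318, 136), and the slab corner is at (286,49), as predicted. Now I'll shut the fingers and move above the corner.

Call:
{"name": "carry_out", "arguments": {"targets": [{"dp":[5,0,0],"yaw":0},{"dp":[20,0,0],"yaw":0},{"dp":[40,-1,0],"yaw":0},{"dp":[60,-1,0],"yaw":0},{"dp":[80,-2,0],"yaw":0},{"dp":[100,-2,0],"yaw":0},{"dp":[117,-2,0],"yaw":0},{"dp":[128,-2.4,8],"yaw":0},{"dp":[131.5,-2.4,25],"yaw":0},{"dp":[131.5,-2.4,45],"yaw":0},{"dp":[131.5,-2.4,56],"yaw":0},{"dp":[131.5,-2.4,60],"yaw":0}], "fingers": -1, "grip_force": 20}}

```text
clock: 10.3
eef_pos: [643.2, -58.6, 68.9]
tcp_rot: [-3.141, 0.002, 0.363]
contact_force: [-0.4, 0.1, 0.7]
opening: -0.001
grasp_force: 0.0
```

Call:
{"name": "carry_out", "arguments": {"targets": [{"dp":[0,0,2],"yaw":0},{"dp":[0,0,4],"yaw":0},{"dp":[0,0,4],"yaw":0}]}}

```text
clock: 10.68
eef_pos: [644.4, -58.5, 66.6]
tcp_rot: [3.141, -0.001, 0.363]
contact_force: [0.0, 0.2, 0.9]
opening: -0.002
grasp_force: 0.0
```

Position is good. I'll step down towards contact, at about z = 63.

Call:
{"name": "carry_out", "arguments": {"targets": [{"dp":[0,0,1.5],"yaw":0},{"dp":[0,0,2.5],"yaw":0},{"dp":[0,0,2.5],"yaw":0}]}}

```text
clock: 11.05
eef_pos: [644.2, -58.4, 63.7]
tcp_rot: [-3.142, 0.0, 0.363]
contact_force: [-0.4, -0.6, -0.3]
opening: 0.002
grasp_force: 0.0
```

Call:
{"name": "carry_out", "arguments": {"targets": [{"dp":[0,0,1],"yaw":0},{"dp":[0,0,1],"yaw":0}]}}

```text
clock: 11.3
eef_pos: [644.3, -58.5, 62.8]
tcp_rot: [3.142, -0.0, 0.363]
contact_force: [-0.3, -0.1, -0.2]
opening: 0.002
grasp_force: 0.1
```

Call:
{"name": "carry_out", "arguments": {"targets": [{"dp":[0,0,0.7],"yaw":0},{"dp":[0,0,0.7],"yaw":0}]}}

```text
clock: 11.55
eef_pos: [644.3, -58.5, 62.6]
tcp_rot: [3.142, -0.0, 0.363]
contact_force: [-2.1, -0.4, 6.4]
opening: -0.001
grasp_force: 3.0
```

Call:
{"name": "carry_out", "arguments": {"targets": [{"dp":[0,0,0.7],"yaw":0},{"dp":[0,0,0.7],"yaw":0}]}}

```text
clock: 11.8
eef_pos: [644.3, -58.5, 62.6]
tcp_rot: [3.141, -0.0, 0.363]
contact_force: [-3.7, 0.1, 11.7]
opening: 0.0
grasp_force: 5.7
```

The slab is firm: z stays at 62.6 while the force goes from 6 to 12 N. I'll trim to 10 N and check that it holds.

Call:
{"name": "carry_out", "arguments": {"targets": [{"dp":[0,0,-0.2],"yaw":0},{"dp":[0,0,-0.2],"yaw":0},{"dp":[0,0,-0.2],"yaw":0},{"dp":[0,0,-0.2],"yaw":0},{"dp":[0,0,-0.2],"yaw":0},{"dp":[0,0,-0.2],"yaw":0}]}}

```text
clock: 12.55
eef_pos: [644.3, -58.5, 62.6]
tcp_rot: [3.141, -0.0, 0.363]
contact_force: [-3.9, 0.6, 9.7]
opening: -0.001
grasp_force: 4.9
```

Run:
```python
from ecc import *
b=r.grab_frame('top')[:,:,::-1].copy()
B['slabTR']=(308,335,125,150)
rep(cv2.imread('pics/top0.png'),b)
C=cal('wrist');cv2.imwrite('pics/w5.png',r.grab_frame('wrist')[:,:,::-1])
s=r.sense();print({k:np.round(s[k],3).tolist() for k in ('clock','eef_pos','contact_force')})
print('corner',proj('wrist',pose([716.3,-9.6,-.183],[[-85,-85,55],[-85,0,55],[0,-85,55]]),C).round(1))
t=.363;p=[558.3+56*np.cos(t)-1.7*np.sin(t),-93.3+56*np.sin(t)+1.7*np.cos(t),t];print('wedge',proj('wrist',pose(p,WL),C).round(1))
```

```text
slabL [-5.64 -0.2 ] 0.6773Traceback (most recent call last):
  File "<stdin>", line 4, in <module>
  File "ecc.py", line 7, in rep
    for k,v in B.items():print(k,*sh(a,b,v))
                                  ~~^^^^^^^
  File "ecc.py", line 4, in sh
    W=np.eye(2,3,dtype=np.float32);c,W=cv2.findTransformECC(f(a),f(b),W,cv2.MOTION_TRANSLATION,(3,200,1e-6));return W[:,2].round(2),round(c,4)
                                       ~~~~~~~~~~~~~~~~~~~~^^^^^^^^^^^^^^^^^^^^^^^^^^^^^^^^^^^^^^^^^^^^^^^^^
cv2.error: OpenCV(4.12.0) /io/opencv/modules/video/src/ecc.cpp:574: error: (-7:Iterations do not converge) NaN encountered. in function 'findTransformECC'
```

The arm hides the slab from the top camera. The force is 9.7 N, steady and with no yielding. One wrist look to check the fingertip position.

Run:
```python
from h import *
C=cal('wrist');cv2.imwrite('pics/w5.png',r.grab_frame('wrist')[:,:,::-1])
s=r.sense();print({k:np.round(s[k],3).tolist() for k in ('clock','eef_pos','contact_force')})
print('slab',proj('wrist',pose([716.3,-9.6,-.183],[[-85,-85,55],[-85,0,55],[0,-85,55],[-62,-62,55]]),C).round(1))
```

```text
{'clock': 12.65, 'eef_pos': [644.287, -58.488, 62.554], 'contact_force': [-2.838, 0.807, 10.35]}
slab [[297.1 343.5]
 [126.8 254.7]
 [410.8 189.3]
 [280.3 282.1]]
```

View pics/w5.png

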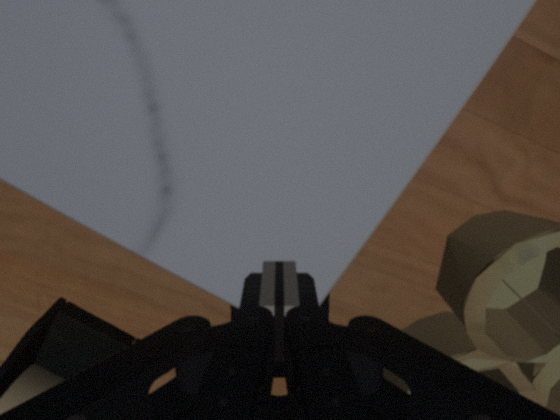

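The wrist view shows the tips near the corner, with the slab edges running (0,180)→(230,300) and (330,288)→(537,0). The edges sit a few mm inward of the prediction, so I'll check against the side camera whether the stand moved.

Run:
```python
from ecc import *
a=cv2.imread('pics/side0.png');b=r.grab_frame('side')[:,:,::-1].copy();cv2.imwrite('pics/s6.png',b)
for k,v in {'candle':(155,198,183,222),'slabfar':(195,240,186,212),'slableft':(150,185,200,235),'bg':(20,140,240,320),'tin':(265,315,260,305)}.items():
    try:print(k,*sh(a,b,v))
    except Exception as e:print(k,'fail')
P=pose([716.3,-9.6,-.183],[[-85,-85,55],[85,-85,55],[-85,85,55],[-62,-62,55]]);print(proj('side',P).round(1),proj('top',P).round(1))
w=np.zeros((600,800,3),np.uint8)
for i,q in enumerate((a,b)):w[i*300:(i+1)*300,:480]=cv2.resize(q[170:245,145:265],(480,300),interpolation=cv2.INTER_CUBIC)
t=r.grab_frame('top')[:,:,::-1];w[:360,485:800]=cv2.resize(t[110:210,245:332],(315,360),interpolation=cv2.INTER_CUBIC)
cv2.imwrite('pics/p6.png',w)
```

```text
candle [-0.02  0.  ] 0.9993
slabfar [0.   0.01] 0.9999
slableft [0.01 0.02] 0.9998
bg [-0.01 -0.  ] 1.0
tin [-0.01 -0.01] 0.9999
[[261.8 199.3]
 [198.6 182.8]
 [219.9 236.1]
 [247.6 201.4]] [[314.3 196.1]
 [326.8 134. ]
 [251.1 183. ]
 [307.5 185.8]]
```

View pics/p6.png

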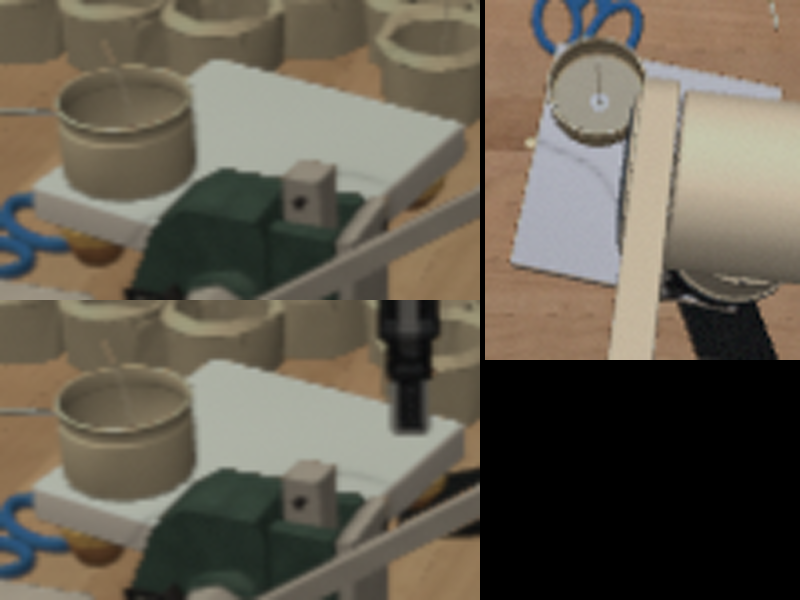

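Side view: the slab and candle are unmoved (less than 0.02 px). The tips press at (248,203), matching the predicted foot point (248,201), and the force is about 10 N. Handing in.

```bash
python3 -c "
from rig import r
s=r.sense();print(s['clock'],s['eef_pos'],s['contact_force']);print(r.sign_off())"
```

```text
12.75 [644.28967963 -58.46795214  62.55929661] [-2.71923370e+00 -8.65220634e-03  9.76335774e+00]
the job is handed in; nothing more can be done
None
```

The wedge is snug under the short foot, the stand and candle didn't move or rock, and I handed the job in at 12.75 s with the fingertips pressing at about 10 N above that foot.

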